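# Reset an over-tight ratchet watch holder

### The job

The watch head in the ratchet holder is clamped too hard: the gauge needle stands in the red. Swing the red release lever over to free the pawl, turn the knob back until the needle rests on the black zero mark, swing the lever home again, and then tighten the knob against the clicking ratchet until the needle stands in the green band. Never force the knob back while the pawl is in, do not run the needle past the end of the red, keep the watch lying flat in its nest, and leave the loupe where it stands.

Things in the scene. Friction and masses are not known exactly. Their poses are not given: they have to be found in the camera images.
- holder: Grey ratchet watch holder fixed to the table, about 95 x 225 x 82 mm. Origin on the table under the knob axis. Its -y axis runs from the knob over jaw, watch and gauge; +x is the side of pawl and lever; z up. Base 10 mm high, gearbox to 27 mm, ratchet wheel and pawl 28 to 40 mm, dial top 42 mm high. It stands at a different place and yaw each time.
- knob_grip (a point): Point on the upright axis of the round black ribbed knob, 68 mm above the table, at mid grip height: the knob is 34 mm across and reaches from 48 to 82 mm above the table; below it a 27 mm radius toothed wheel (top at 36 mm) turns with it. White line on its top. Within 90 mm of the axis nothing else is higher than 48 mm.
- knob (a joint): Knob angle, rad. Grows as the knob turns clockwise seen from above, which tightens: 4 mm of jaw travel per rad. Starts at about 2.36; stop at -0.8, where it is fully slack. 16 ratchet teeth, one click every 0.39 rad. A friction washer (0.11 N m) holds it wherever it is left; tightening takes up to about 0.25 N m. Turning it back is blocked while the pawl is in the teeth.
- pawl: Brass sprung pawl beside the toothed wheel, 28 to 39 mm above the table; origin on its upright pivot (on the table level), 32 mm in +x and 35 mm in +y of the holder origin. It rides over the teeth when tightening and blocks turning back; it is lifted only through the release lever. More than 30 N from the wheel is forcing it.
- release_lever (a joint): Red release lever, turns about an upright axis, rad: 0 = home (pawl in the teeth, arm along the holder's +y), 1.57 = fully over (pawl lifted clear, arm along +x; clear from about 0.8). Grows clockwise seen from above. Stays where it is left; about 3 to 6 N at its pin moves it. Starts at 0.
- lever_pin (a point): Middle of the grip length of the upright round red pin at the end of the release lever, 70 mm above the table; pin 12 mm across, from 45 to 80 mm above the table, 42 mm from the lever's axis.
- lever_pivot (a point): Point on the release lever's upright axis, 70 mm above the table (the lever itself is only 48 mm high there).
- needle (a joint): Black needle of the round dial on the white gauge, rad, clockwise: 0 = black zero mark (watch slack), green band 0.55 to 0.95, red band from there to 2.4. It shows the squeeze on the watch: about 10 N per rad. It rises about 0.8 rad per rad of knob turn (0.3 a click). The gauge was set by hand, so the knob angle at which it starts to rise differs each time (between -0.2 and 1.1 rad).
- nest (a point): Centre of the nest floor under the watch when slack. Mind on the way: a fixed desk lamp has a 15 mm pole at x 0.355, y -0.06, 330 mm high; the neck then bends to -y, at 360 to 440 mm height over x 0.31 to 0.36, y -0.07 to -0.27, and runs on to x 0.19, y -0.9 at 430 to 590 mm. Swing arm and gripper past it on the robot's side. A watch mic stand, 160 mm high, fills x 0.32 to 0.43, y -0.01 to 0.18.
- watch: Gold-coloured watch head, 45 x 42 x 10 mm, lying dial up in the nest between jaw and gauge plunger, underside 14 mm above the table; origin at the centre of its underside, z up.
- loupe: Black eye loupe, 33 mm across, 31 mm high, standing on the table; origin at the centre of its underside. A bystander.
Not all that is in view belongs to the job. There is more than one size of the watch; the job needs the middle-sized.

How it is judged:
On the way, in this order (a step that is already met when the one before it is completed fails the run):
1. the pawl is freed and the knob turned back until the needle rests on zero (value of joint release_lever above 0.6 rad and value of joint needle below 0.1 rad), for 0.2 s.
2. the release lever is home again while the needle is still at zero (value of joint release_lever below 0.2 rad and value of joint needle below 0.15 rad), for 0.2 s.
At the end, for the whole second after the job is handed in: The needle stands in the green band (0.52 to 0.98 rad), the release lever is home (within 0.2 rad), the knob is at rest, and the watch lies flat in its nest (tilt under 0.2 rad) and still (value of joint needle between 0.52 and 0.98 rad and value of joint release_lever below 0.2 rad and velocity of joint knob between -0.05 and 0.05 rad/s and angle between watch's own z axis and vertical below 0.2 rad and linear speed of watch below 0.02 m/s); the robot touches nothing.
It fails at once if the pawl is forced (the wheel presses it with more than 30 N), as by turning the knob back while it is in (contact force between pawl and knob above 30 N).
It fails at once if the needle is run past the end of the red (over 2.4 rad) (value of joint needle above 2.4 rad).
It fails at once if the watch tips up in its nest (angle between watch's own z axis and vertical above 0.35 rad).
It fails at once if the loupe is moved by more than 20 mm (distance of loupe from where it was at the start of the episode above 0.02 m).
It also fails if it takes over 72 s, if anything falls off the work surface, if the arm or the gripper's body presses on something with over 40 N, if the wrist force passes 120 N, or if a joint passes its speed limit or range.

### The arm

A 6-joint arm with a two-finger parallel gripper is mounted at the origin on the work surface; the furniture and walls round the work are solid. World frame = base frame: x ahead of the robot, y to its left, z up, the work surface at z = 0. Lengths are in m, angles in rad, forces in N, time in s.
With the tool pointing down it reaches from about 0.4 to 0.825 m from the base axis. Payload 7 kg.
Tool frame: the origin (TCP) lies on the centre line of the jaws, within the pads' length; the fingertips stand 25 mm ahead of it and the grasp point (between the pads) lies 6 mm ahead of it; z points along the fingers, y is the line along which they close (so a half turn about z gives the same grasp; the last joint's range is limited). The gripper opens to 88 mm and grips with 3 to 60 N. Pads are 19 mm wide; open, the fingers measure 130 mm over their backs; the gripper's body (78 mm by 193 mm) begins 47 mm behind the grasp point.
Start: joints at [1.474, 0.359, 0.012, 0, -1.224, -0.288], TCP at [0.253, 0.626, 0.252] pointing down, gripper open.
Joint ranges: [-3.07, 3.07], [-1.43, 2.12], [-1.02, 1.25], [-3.03, 1.67], [-3.05, -0], [-3.03, 3.03]. Speed limits (rad/s): [2.39, 2.39, 3.01, 3.14, 3.14, 3.14].

### API

Orientations are given as [roll, pitch, yaw] about the fixed x, y, z axes, in that order (R = Rz(yaw) Ry(pitch) Rx(roll)).
In Python, from station import readout, vision, arm gives the robot as it stands. The module is installed in compiled form; this text tells all that it offers.
- The arm moves only by the tool carry_out, never from a script. Its argument "commands" is a list of rows, each an object with "dp": the shift along the tool's x, y, z in m, a list of three; "rotation": the turn, a rotation vector about the tool's x, y, z in degrees, a list of three. In form: [{"dp": [dx, dy, dz], "rotation": [wx, wy, wz]}, ...]. A call has 1 to 8 rows; each row shifts and turns the commanded pose from where the row before left it, along the tool's axes as they then stand; what a row does not reach is not made up. A row lasts 1/8 s, in which the tool goes at most 62.5 mm and 10.7 degrees, less where a joint would pass 70% of its speed; a pose out of reach is approached as far as the arm can. A call with a gripper value outside its range is refused whole. "grip" is the finger opening in m, from 0 to 0.0876, set as the call begins (left out, the last holds). The fingers move at their own pace and stop on an object; "force" is the grip in N (left out, the last holds). Time passes only in rows, so rows that do not move let the fingers close. It gives the time, the measured TCP pose, the force, the opening and the grip force at its end, in the units of the state.
- readout.get_state(): the state, without advancing time (a new reading comes with each control period).
- vision.grab_frame(name): name is "scene" or "side" or "wrist"; returns (picture, depth): 384x512x3 uint8, red, green, blue; 384x512 float32, m along the optical axis (not along the pixel's ray), 0 where there is no reading.
- vision.calibration(name): a dict with "fovy" (degrees; the focal length in pixels is half the picture's height over the tangent of half this angle, whatever the lens; pixels are square), "cx", "cy" (the principal point, pixels), "dist" ([k1, k2, p1, p2, k3] as OpenCV has them; the pictures are not rectified), "origin" and "attitude" of the camera in the world; the wrist camera has in their place "mount" (4x4, takes a point from camera to tool coordinates, whose origin is the TCP and whose axes are the flange's). Camera axes: x right, y down, z forward; pixel columns grow to the right and rows downward; lengths in m; the calibration is good to about 2 mm. A picture is of the moment at which its call begins: read the wrist's pose just before it. calibration takes no time and is no camera call.
- arm.job_done(): hands the job in; it is judged then, once.
Trained networks look in the newest picture that a camera, given by its name, has taken for a name from the list of things; names that differ only in an ending like _2 or _b are one class to them, and where a whole thing is asked for, a point or a joint stands for the part that bears it (a point fixed in the world has none). Each returns a list of dicts, best first, with "score" (0 to 1); they miss things now and then, are a little off and sometimes report something else, mostly with a low value. They report only what shows in the picture. A call takes as long as a camera call. They do not tell look-alikes from the thing itself.
- vision.trace(label, camera): "pixels" (384x512 bool, what is visible of it) and "position" ([row, column] in pixels, amid what is visible of it).
The state is a dict: "t": time; "q": joint angles; "qd": joint speeds; "joint_efforts": joint torques, N m; "eef_pos": TCP position; "ee_rot": TCP orientation; "force": force on the tool from outside, world axes, zero at the start; "moment": the same for the moment, N m; "width": finger opening in m; "gripper_force": force on a finger pad.
Only numpy, scipy, OpenCV 4.12 (cv2) and the standard library are available. Lean on these libraries where they do the work, as an engineer would, in place of code of your own. Each camera call takes 0.05 s, during which the arm holds its last target. There are 200 camera calls.

## Working session

There is one attempt and no reset: what is moved stays moved. The work goes in short steps, Python scripts to look and compute and a tool call to move; the robot and the scene stay as the last step left them, time stands still between calls to the robot, and variables do not carry over. Pictures are saved under pics/ and viewed, at most 10 in all, crops included, and the job is handed in when it is done.

Besides the shell and the picture viewer there is one more tool, called after "Call:" by a JSON object that holds its "api" and its "payload", one argument or row to a line. carry_out: Moves the arm, as the interface text tells. Its arguments: {"type":"object","properties":{"commands":{"type":"array"},"grip":{"type":"number"},"force":{"type":"number"}},"required":["commands"]}

```bash
mkdir -p pics
cat > h.py <<'E'
import numpy as np, cv2
from scipy.spatial.transform import Rotation as R
from station import readout, vision, arm
def cam(name, st=None):
    c=vision.calibration(name); f=192/np.tan(np.radians(c['fovy'])/2)
    K=np.array([[f,0,c['cx']],[0,f,c['cy']],[0,0,1.]]); d=np.array(c['dist'],float)
    if 'mount' in c:
        st=st or readout.get_state(); T=np.eye(4); T[:3,:3]=R.from_euler('xyz',st['ee_rot']).as_matrix(); T[:3,3]=st['eef_pos']; T=T@np.array(c['mount'])
    else:
        T=np.eye(4); a=np.array(c['attitude'],float)
        T[:3,:3]=a if a.shape==(3,3) else (R.from_euler('xyz',a).as_matrix() if a.size==3 else R.from_quat(a).as_matrix()); T[:3,3]=c['origin']
    return K,d,T
def ray(C,r,c):
    K,d,T=C; u=cv2.undistortPoints(np.array([[[c,r]]],float),K,d)[0,0]
    return T[:3,3],T[:3,:3]@np.array([u[0],u[1],1.])
def at_z(C,r,c,z):
    o,v=ray(C,r,c); return o+v*(z-o[2])/v[2]
def proj(C,p):
    K,d,T=C; q=(np.linalg.inv(T)@np.append(p,1))[:3]
    return cv2.projectPoints(q[None],np.zeros(3),np.zeros(3),K,d)[0][0,0]
def save(n,img): cv2.imwrite('pics/'+n+'.png',cv2.cvtColor(img,cv2.COLOR_RGB2BGR))
E
python3 - <<'E'
from h import *
st=readout.get_state(); print({k:np.round(v,3).tolist() for k,v in st.items()})
for n in ['scene','side','wrist']:
    c=vision.calibration(n); print(n,c)
ims=[]
for n in ['scene','side']:
    im,dep=vision.grab_frame(n); save(n+'0',im); C=cam(n)
    for l in ['holder','knob','release_lever','watch','loupe','pawl']:
        for t in vision.trace(l,n)[:3]:
            r,c=t['position']; m=t['pixels']&(dep>0); z=np.median(dep[m]) if m.any() else 0
            o,v=ray(C,r,c); print(n,l,round(t['score'],2),np.round(t['position'],1),m.sum(),np.round(o+v*z,3))
E
```

```text
{'t': 0.0, 'q': [1.474, 0.359, 0.011, -0.0, -1.224, -0.288], 'qd': [0.001, 0.001, -0.002, 0.001, 0.001, 0.001], 'joint_efforts': [0.001, -58.272, 29.307, 6.997, 0.007, -0.0], 'eef_pos': [0.253, 0.625, 0.251], 'ee_rot': [3.14, -0.0, -0.385], 'force': [0.025, 0.413, -0.069], 'moment': [-0.04, -0.033, 0.021], 'gripper_force': 0.0, 'width': 0.088}
scene {'fovy': 51.78774746725386, 'cx': 253.60662002482914, 'cy': 190.42708651331, 'dist': array([-0.00974164,  0.        ,  0.        ,  0.        ,  0.        ]), 'origin': array([-0.07543064,  0.4744029 ,  0.49271528]), 'attitude': array([-2.10559221, -0.00517204, -2.16115992])}
side {'fovy': 49.939187925242074, 'cx': 261.2816970421518, 'cy': 197.44214432113804, 'dist': array([-0.11732183,  0.        ,  0.        ,  0.        ,  0.        ]), 'origin': array([ 0.52845118, -0.62739637,  0.56850254]), 'attitude': array([-2.20818572,  0.00822437, -0.01288627])}
wrist {'fovy': 63.44387458516982, 'cx': 252.11432303146682, 'cy': 192.08865786789642, 'dist': array([-0.0786294,  0.       ,  0.       ,  0.       ,  0.       ]), 'mount': array([[ 3.085
[... 710 characters left out ...]
 [ 0.595 -0.088 -0.001]
scene loupe 0.59 [192.2 315.6] 1665 [ 0.497 -0.085  0.023]
scene loupe 0.54 [246.5 186.2] 284 [0.485 0.25  0.018]
scene pawl 0.41 [186.5 281.2] 54 [ 0.54  -0.017  0.039]
scene pawl 0.15 [184.4 259.2] 237 [0.563 0.029 0.048]
side holder 0.7 [265.7 252.3] 3791 [ 0.514 -0.1    0.024]
side knob 0.76 [239.8 247. ] 734 [ 0.505 -0.065  0.055]
side release_lever 0.59 [216.  273.4] 263 [0.557 0.013 0.048]
side watch 0.79 [191.6 267.5] 217 [0.548 0.148 0.011]
side watch 0.69 [265.2 299.3] 142 [ 0.601 -0.091  0.014]
side watch 0.56 [277.5 247.5] 301 [ 0.506 -0.128  0.023]
side loupe 0.46 [170.4 244.9] 179 [0.494 0.237 0.013]
side pawl 0.64 [234.6 266.8] 90 [ 0.543 -0.028  0.035]
```

Run:
```python
import cv2,numpy as np
a=cv2.imread('pics/side0.png')[150:330,190:350]; b=cv2.imread('pics/scene0.png')
a=cv2.resize(a,(533,600),interpolation=cv2.INTER_CUBIC)
cv2.imwrite('pics/side_crop.png',a)
cv2.imwrite('pics/scene_big.png',b)
```

```text
(no output)
```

View pics/side_crop.png

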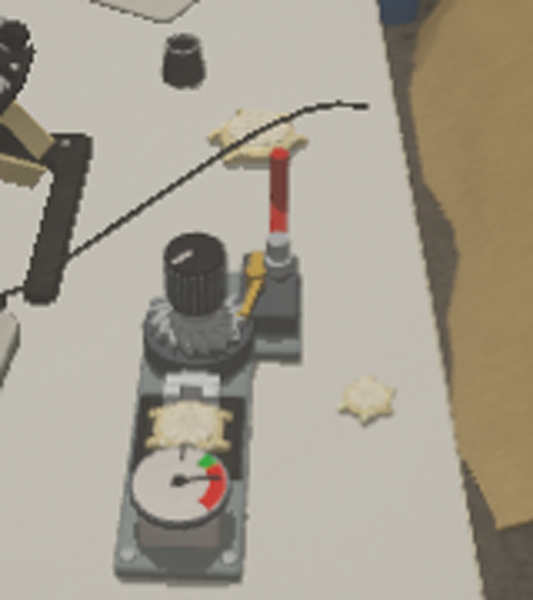

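View pics/scene_big.png

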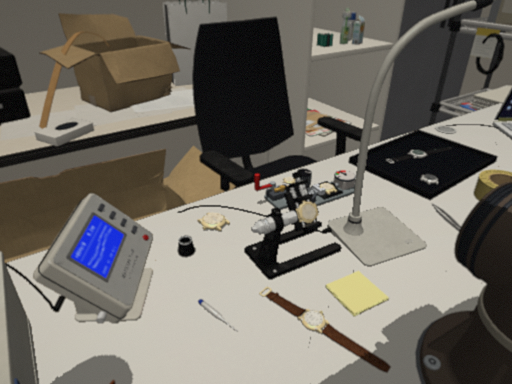

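The scene picture shows a dark figure-like stand at (280,235) and the lamp pole at (357,215) in front of the holder. In the side crop the black knob top is at (195,252), the red lever pin top at (280,153), the lever hub at (278,240) and the dial centre at (180,482), with the needle at about 90° in the red.

Candidates in full side pixels (col,row):
- **Watch:** the one in the holder at (247,277), the large one at (267,191) and the small one at (299,265). The middle-sized watch in the holder is the right one.
- **Knob:** the only black ribbed knob is at (248,233). The loupe at (245,170) looks similar but stands free on the table.

Run:
```python
from h import *
C=cam('side')
def f(x,y,z): return at_z(C,150+y*.3,190+x*.3003,z)
k=f(195,251,.082); d=f(180,482,.042); p=f(280,153,.080); h=f(278,240,.052)
for n,v in zip('kdph',(k,d,p,h)): print(n,np.round(v,4))
ax=(k-d)[:2]; yaw=np.arctan2(ax[1],ax[0])-np.pi/2; print('yaw',np.degrees(yaw), np.linalg.norm(ax))
Ry=np.array([[np.cos(yaw),np.sin(yaw)],[-np.sin(yaw),np.cos(yaw)]])
print('local p',Ry@(p-k)[:2],'h',Ry@(h-k)[:2])
```

```text
k [ 0.5087 -0.055   0.082 ]
d [ 0.5016 -0.1829  0.042 ]
p [0.5586 0.0369 0.08  ]
h [ 0.5559 -0.0108  0.052 ]
yaw -3.148712823510647 0.12815714471121908
local p [0.04480357 0.09445343] h [0.04474931 0.04664843]
```

Call:
{"api": "carry_out", "payload": {
  "commands": [
    {"dp": [0.034,0.034,-0.003],"rotation": [0,0,0]},
    {"dp": [0.034,0.034,-0.003],"rotation": [0,0,0]},
    {"dp": [0.034,0.034,-0.003],"rotation": [0,0,0]},
    {"dp": [0.034,0.034,-0.003],"rotation": [0,0,0]},
    {"dp": [0.034,0.034,-0.003],"rotation": [0,0,0]},
    {"dp": [0.034,0.034,-0.003],"rotation": [0,0,0]},
    {"dp": [0.034,0.034,-0.002],"rotation": [0,0,0]}
  ]
}}

```text
t: 1.58
eef_pos: [0.3851, 0.3143, 0.2721]
ee_rot: [-3.141, -0.0, -0.384]
force: [-0.5, 1.0, 0.5]
width: 0.0873
gripper_force: 0.0
```

Call:
{"api": "carry_out", "payload": {
  "commands": [
    {"dp": [0.035,0.034,0],"rotation": [0,0,0]},
    {"dp": [0.035,0.034,0],"rotation": [0,0,0]},
    {"dp": [0.035,0.034,0],"rotation": [0,0,0]},
    {"dp": [0.035,0.034,0],"rotation": [0,0,0]},
    {"dp": [0.035,0.034,0],"rotation": [0,0,0]},
    {"dp": [0.035,0.034,0],"rotation": [0,0,0]},
    {"dp": [0.034,0.034,0],"rotation": [0,0,0]},
    {"dp": [0,0,0],"rotation": [0,0,0]}
  ]
}}

```text
t: 2.58
eef_pos: [0.522, 0.0009, 0.2713]
ee_rot: [3.141, 0.0, -0.389]
force: [-0.2, 0.0, 0.5]
width: 0.0874
gripper_force: 0.0
```

Run:
```python
from h import *
st=readout.get_state(); print(st['t'],np.round(st['eef_pos'],4),np.round(st['ee_rot'],3),np.round(st['q'],3),np.round(st['force'],1))
C=cam('wrist',st); im,dep=vision.grab_frame('wrist'); save('w1',cv2.resize(im,(800,600),interpolation=cv2.INTER_CUBIC))
for l in ['knob','release_lever','watch','needle','lever_pin']:
    for t in vision.trace(l,'wrist')[:2]: print(l,round(t['score'],2),np.round(t['position'],1),t['pixels'].sum())
for p in [(.5087,-.055,.082),(.5586,.0369,.08),(.5559,-.0108,.05),(.5016,-.1829,.042)]: print(np.round(proj(C,p)*1.5625))
```

```text
2.575 [0.522  0.0009 0.2713] [ 3.141  0.    -0.389] [ 0.378  0.093 -0.291  0.    -1.188  0.804] [-0.2  0.   0.5]
knob 0.65 [162.4 300.2] 1427
release_lever 0.63 [147.  230.4] 704
watch 0.95 [190.5 135.9] 1277
watch 0.91 [ 69.2 295.8] 507
needle 0.53 [125.8 403. ] 20
lever_pin 0.91 [144.9 231.7] 541
[477. 259.]
[323. 242.]
[390. 214.]
[630. 194.]
```

View pics/w1.png

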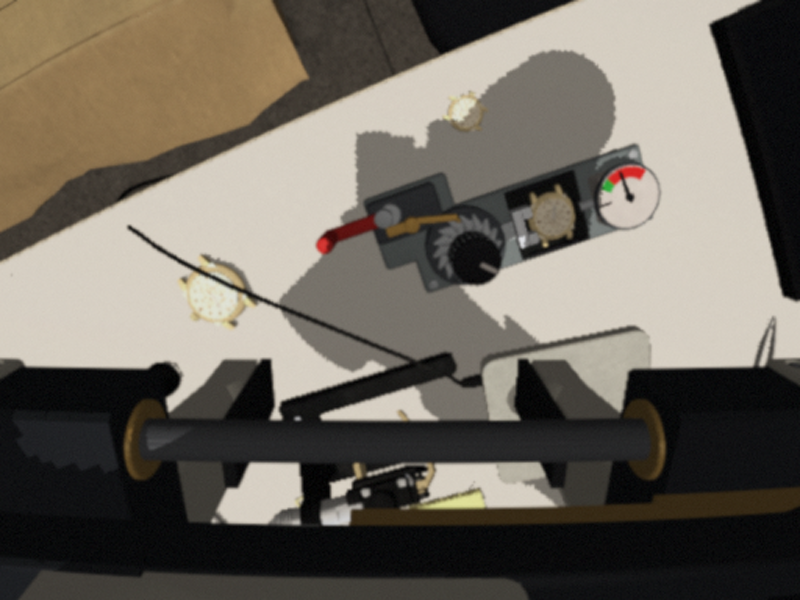

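The wrist picture shows the pin top at (325,242), knob top at (477,259), hub at (388,214) and needle in the red at (628,188). These match my projections to within about 1 mm, so I'm going to the lever pin.

Call:
{"api": "carry_out", "payload": {
  "commands": [
    {"dp": [0.01,-0.023,0.03],"rotation": [0,0,0]},
    {"dp": [0.01,-0.024,0.04],"rotation": [0,0,0]},
    {"dp": [0,0,0.03],"rotation": [0,0,0]},
    {"dp": [0,0,0.03],"rotation": [0,0,0]},
    {"dp": [0,0,0.03],"rotation": [0,0,0]},
    {"dp": [0,0,0.02],"rotation": [0,0,0]},
    {"dp": [0,0,0.012],"rotation": [0,0,0]},
    {"dp": [0,0,0],"rotation": [0,0,0]}
  ],
  "grip": 0.045
}}

```text
t: 3.88
eef_pos: [0.5573, 0.04, 0.0792]
ee_rot: [3.141, 0.001, -0.384]
force: [-0.4, 0.9, 0.6]
width: 0.0449
gripper_force: 0.0
```

Call:
{"api": "carry_out", "payload": {
  "commands": [
    {"dp": [0,0,0],"rotation": [0,0,0]},
    {"dp": [0,0,0],"rotation": [0,0,0]},
    {"dp": [0,0,0],"rotation": [0,0,0]},
    {"dp": [0,0,0],"rotation": [0,0,0]}
  ],
  "grip": 0.0,
  "force": 10
}}

```text
t: 4.38
eef_pos: [0.5571, 0.0386, 0.0797]
ee_rot: [3.14, 0.001, -0.385]
force: [0.7, -8.2, 6.0]
width: 0.0113
gripper_force: 10.0
```

Call:
{"api": "carry_out", "payload": {
  "commands": [
    {"dp": [0.009,0,0],"rotation": [0,0,0]},
    {"dp": [0.008,0,0],"rotation": [0,0,0]},
    {"dp": [0.008,0.0015,0],"rotation": [0,0,0]},
    {"dp": [0.0077,0.003,0],"rotation": [0,0,0]},
    {"dp": [0.007,0.004,0],"rotation": [0,0,0]},
    {"dp": [0.006,0.0055,0],"rotation": [0,0,0]},
    {"dp": [0.005,0.0065,0],"rotation": [0,0,0]},
    {"dp": [0.0025,0.0055,0],"rotation": [0,0,0]}
  ]
}}

```text
t: 5.38
eef_pos: [0.6029, -0.0018, 0.0807]
ee_rot: [-3.134, -0.009, -0.384]
force: [13.9, 8.8, -8.5]
width: 0.0113
gripper_force: 10.0
```

Call:
{"api": "carry_out", "payload": {
  "commands": [
    {"dp": [0,0,0],"rotation": [0,0,0]},
    {"dp": [0,0,0],"rotation": [0,0,0]}
  ],
  "grip": 0.045
}}

```text
t: 5.62
eef_pos: [0.597, -0.0046, 0.0795]
ee_rot: [3.141, 0.0, -0.385]
force: [0.2, 0.2, -0.8]
width: 0.0265
gripper_force: 0.0
```

Call:
{"api": "carry_out", "payload": {
  "commands": [
    {"dp": [0,0,-0.03],"rotation": [0,0,0]},
    {"dp": [0,0,-0.03],"rotation": [0,0,0]},
    {"dp": [-0.021,0.027,0],"rotation": [0,0,0]},
    {"dp": [-0.021,0.027,0],"rotation": [0,0,0]},
    {"dp": [-0.021,0.026,0],"rotation": [0,0,0]},
    {"dp": [0,0,0],"rotation": [0,0,10.5]},
    {"dp": [0,0,0],"rotation": [0,0,10.5]},
    {"dp": [0,0,0],"rotation": [0,0,10.5]}
  ],
  "grip": 0.06
}}

```text
t: 6.62
eef_pos: [0.508, -0.0553, 0.1396]
ee_rot: [3.141, 0.0, -0.941]
force: [0.6, -0.5, 0.4]
width: 0.0602
gripper_force: 0.0
```

Call:
{"api": "carry_out", "payload": {
  "commands": [
    {"dp": [0,0,0],"rotation": [0,0,10.5]},
    {"dp": [0,0,0],"rotation": [0,0,10.5]},
    {"dp": [0,0,0],"rotation": [0,0,10.5]},
    {"dp": [0,0,0],"rotation": [0,0,0]},
    {"dp": [0,0,0],"rotation": [0,0,0]}
  ]
}}

```text
t: 7.25
eef_pos: [0.5085, -0.0552, 0.1395]
ee_rot: [3.141, -0.0, -1.48]
force: [0.6, 0.6, 0.1]
width: 0.0601
gripper_force: 0.0
```

Run:
```python
from h import *
st=readout.get_state(); print(st['t'],np.round(st['eef_pos'],4),np.round(st['ee_rot'],3),np.round(st['q'],3))
C=cam('wrist',st); im,dep=vision.grab_frame('wrist')
C2=cam('side'); s,_=vision.grab_frame('side')
a=cv2.resize(im[60:300,100:420],(800,600))[:, :]; b=cv2.resize(s[190:310,210:310],(500,600),interpolation=cv2.INTER_CUBIC)
v=np.hstack([cv2.resize(im,(400,300)),cv2.resize(s[190:310,210:310],(250,300),interpolation=cv2.INTER_CUBIC)])
save('w2',v)
for p in [(.5087,-.055,.082),(.5016,-.1829,.042)]: print(np.round(proj(C,p)/512*400))
```

```text
7.25 [ 0.5085 -0.0552  0.1395] [ 3.141 -0.    -1.48 ] [ 0.276  0.197 -0.496 -0.    -0.878 -0.186]
[196. 174.]
[217.  21.]
```

View pics/w2.png

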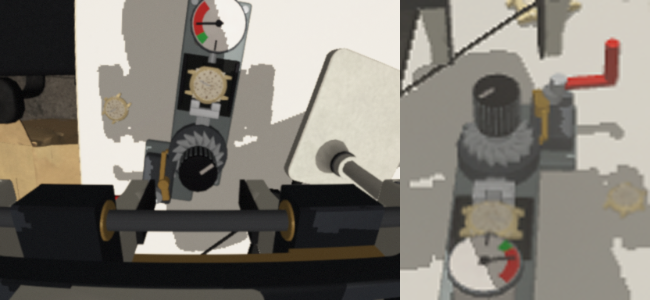

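The lever is fully over and the pawl is clear of the wheel (side part at (610,70) and (540,110)). The knob is at about (197,168). I'll check its centre with depth.

```bash
cat >> h.py <<'E'
def cloud(n,st=None):
    C=cam(n,st); im,dep=vision.grab_frame(n); K,d,T=C
    v,u=np.nonzero(dep>0); q=cv2.undistortPoints(np.stack([u,v],1).astype(float)[:,None],K,d)[:,0]
    z=dep[v,u]; P=np.c_[q*z[:,None],z]@T[:3,:3].T+T[:3,3]; return im,P,v,u
E
python3 - <<'E'
from h import *
st=readout.get_state()
for n in ['wrist','side']:
    im,P,v,u=cloud(n,st)
    m=(np.abs(P[:,2]-.082)<.003)&(np.hypot(P[:,0]-.509,P[:,1]+.055)<.03)
    Q=P[m]; print(n,m.sum()); 
    if m.sum()>5: print(Q.min(0),Q.max(0),(np.percentile(Q,2,0)+np.percentile(Q,98,0))/2, cv2.minEnclosingCircle(Q[:,:2].astype(np.float32)))
E
```

```text
wrist 1824
[ 0.48945746 -0.07139261  0.07903609] [ 0.5240644  -0.0383553   0.08444374] [ 0.50687184 -0.05533372  0.08184569] ((0.5067328214645386, -0.054577361792325974), 0.01744239591062069)
side 188
[ 0.49130171 -0.07182136  0.0790326 ] [ 0.52405399 -0.03895937  0.08443947] [ 0.50793809 -0.05501359  0.08173976] ((0.5079128742218018, -0.0547696053981781), 0.017238004133105278)
```

Call:
{"api": "carry_out", "payload": {
  "commands": [
    {"dp": [0,-0.001,0.03],"rotation": [0,0,0]},
    {"dp": [0,0,0.02],"rotation": [0,0,0]},
    {"dp": [0,0,0.0135],"rotation": [0,0,0]},
    {"dp": [0,0,0],"rotation": [0,0,0]}
  ]
}}

```text
t: 7.95
eef_pos: [0.5093, -0.0551, 0.0753]
ee_rot: [3.14, -0.0, -1.484]
force: [-0.4, -0.2, 0.9]
width: 0.0598
gripper_force: 0.0
```

Call:
{"api": "carry_out", "payload": {
  "commands": [
    {"dp": [0,0,0],"rotation": [0,0,0]},
    {"dp": [0,0,0],"rotation": [0,0,0]},
    {"dp": [0,0,0],"rotation": [0,0,0]},
    {"dp": [0,0,0],"rotation": [0,0,0]}
  ],
  "grip": 0.0,
  "force": 40
}}

```text
t: 8.45
eef_pos: [0.508, -0.0552, 0.0763]
ee_rot: [3.139, -0.0, -1.485]
force: [-6.7, 2.0, 6.8]
width: 0.0332
gripper_force: 40.0
```

Call:
{"api": "carry_out", "payload": {
  "commands": [
    {"dp": [0,0.001,0],"rotation": [0,0,-5]},
    {"dp": [0,0,0],"rotation": [0,0,-10]},
    {"dp": [0,0,0],"rotation": [0,0,-10]},
    {"dp": [0,0,0],"rotation": [0,0,-10]},
    {"dp": [0,0,0],"rotation": [0,0,-10]},
    {"dp": [0,0,0],"rotation": [0,0,-10]},
    {"dp": [0,0,0],"rotation": [0,0,-10]},
    {"dp": [0,0,0],"rotation": [0,0,-10]}
  ]
}}

```text
t: 9.45
eef_pos: [0.5085, -0.0548, 0.0763]
ee_rot: [-3.141, 0.0, -0.17]
force: [-1.8, 3.1, 1.6]
width: 0.0334
gripper_force: 40.0
```

Call:
{"api": "carry_out", "payload": {
  "commands": [
    {"dp": [0,0,0],"rotation": [0,0,-8]},
    {"dp": [0,0,0],"rotation": [0,0,-5]},
    {"dp": [0,0,0],"rotation": [0,0,0]}
  ]
}}

```text
t: 9.82
eef_pos: [0.5086, -0.0547, 0.0763]
ee_rot: [-3.141, -0.0, 0.051]
force: [-2.6, 5.5, 2.3]
width: 0.033
gripper_force: 40.0
```

```bash
cat >> h.py <<'E'
def needle(n='side',tag=None,st=None,D=(.5016,-.1829,.042)):
    """rectify the dial plane to 300x300, 0.2 mm/px, up = holder +y; return needle angle (cw from up)"""
    C=cam(n,st); im,_=vision.grab_frame(n); a=np.radians(-3.15)
    g=(np.arange(300)-150)*.00018; X,Y=np.meshgrid(g,-g)
    W=np.stack([D[0]+X*np.cos(a)-Y*np.sin(a),D[1]+X*np.sin(a)+Y*np.cos(a),np.full(X.shape,D[2])],-1).reshape(-1,3)
    K,d,T=C; q=(W-T[:3,3])@T[:3,:3]
    uv=cv2.projectPoints(q,np.zeros(3),np.zeros(3),K,d)[0].reshape(300,300,2).astype(np.float32)
    o=cv2.remap(im,uv[...,0],uv[...,1],cv2.INTER_CUBIC)
    if tag: save(tag,o)
    return o
E
python3 - <<'E'
from h import *
st=readout.get_state(); print(st['t'],np.round(st['ee_rot'],3),np.round(st['force'],1),np.round(st['moment'],2),st['q'][5])
needle('side','n1')
E
```

```text
9.825 [-3.141 -0.     0.051] [-2.6  5.5  2.3] [1.46 1.03 0.15] 1.3453445021567456
```

View pics/n1.png

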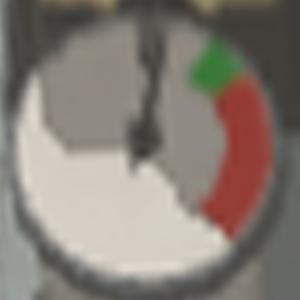

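The rectified dial shows the needle at about (155,80), still slightly clockwise of the zero mark at (150,35). I'll regrasp and turn back further.

Call:
{"api": "carry_out", "payload": {
  "commands": [
    {"dp": [0,0,0],"rotation": [0,0,0]},
    {"dp": [0,0,0],"rotation": [0,0,0]},
    {"dp": [0,0,0],"rotation": [0,0,10]},
    {"dp": [0,0,0],"rotation": [0,0,10]},
    {"dp": [0,0,0],"rotation": [0,0,10]},
    {"dp": [0,0,0],"rotation": [0,0,10]},
    {"dp": [0,0,0],"rotation": [0,0,0]}
  ],
  "grip": 0.055
}}

```text
t: 10.75
eef_pos: [0.5089, -0.0552, 0.0761]
ee_rot: [3.142, -0.0, -0.646]
force: [0.7, 0.0, 0.6]
width: 0.055
gripper_force: 0.0
```

Call:
{"api": "carry_out", "payload": {
  "commands": [
    {"dp": [0,0,0],"rotation": [0,0,0]},
    {"dp": [0,0,0],"rotation": [0,0,0]},
    {"dp": [0,0,0],"rotation": [0,0,0]},
    {"dp": [0,0,0],"rotation": [0,0,0]},
    {"dp": [0,0,0],"rotation": [0,0,-10]},
    {"dp": [0,0,0],"rotation": [0,0,-10]},
    {"dp": [0,0,0],"rotation": [0,0,-10]},
    {"dp": [0,0,0],"rotation": [0,0,0]}
  ],
  "grip": 0.0
}}

```text
t: 11.75
eef_pos: [0.5089, -0.0548, 0.0761]
ee_rot: [-3.141, -0.0, -0.124]
force: [0.3, 2.0, 0.1]
width: 0.0332
gripper_force: 40.0
```

Run:
```python
from h import *
st=readout.get_state(); print(st['t'],np.round(st['ee_rot'],3),np.round(st['force'],1),np.round(st['moment'],2),st['width'])
o=needle('side'); o2=o
old=cv2.cvtColor(cv2.imread('pics/n1.png'),cv2.COLOR_BGR2RGB)
save('n2',np.hstack([old,o]))
```

```text
11.75 [-3.141 -0.    -0.124] [0.3 2.  0.1] [0.8  0.14 0.12] 0.033244214895191325
```

View pics/n2.png

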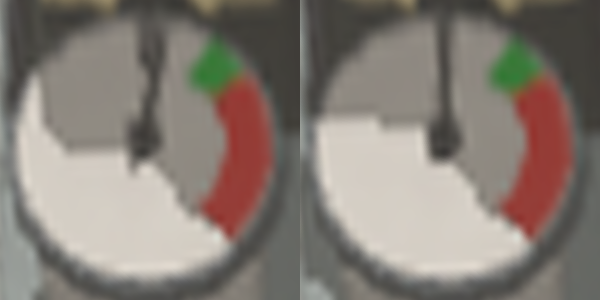

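The needle (right half, tip at (443,40)) now lies on the zero mark. I'll add a few degrees of slack, let go and locate the pin.

Call:
{"api": "carry_out", "payload": {
  "commands": [
    {"dp": [0,0,0],"rotation": [0,0,-5]},
    {"dp": [0,0,0],"rotation": [0,0,0]}
  ]
}}

```text
t: 12.05
eef_pos: [0.5089, -0.0547, 0.0761]
ee_rot: [-3.141, -0.0, -0.039]
force: [0.2, 4.1, -0.5]
width: 0.033
gripper_force: 40.0
```

Call:
{"api": "carry_out", "payload": {
  "commands": [
    {"dp": [0,0,0],"rotation": [0,0,0]},
    {"dp": [0,0,0],"rotation": [0,0,0]},
    {"dp": [0,0,-0.03],"rotation": [0,0,0]},
    {"dp": [0,0,-0.033],"rotation": [0,0,10]},
    {"dp": [0,0,0],"rotation": [0,0,10]},
    {"dp": [0,0,0],"rotation": [0,0,0]},
    {"dp": [0,0,0],"rotation": [0,0,0]}
  ],
  "grip": 0.045
}}

```text
t: 12.92
eef_pos: [0.5084, -0.0552, 0.1386]
ee_rot: [3.141, 0.001, -0.382]
force: [0.1, 0.7, 1.0]
width: 0.0446
gripper_force: 0.0
```

Run:
```python
from h import *
st=readout.get_state(); print(st['t'],np.round(st['ee_rot'],3),np.round(st['eef_pos'],4))
for n in ['side','scene','wrist']:
    im,P,v,u=cloud(n,st); c=im[v,u].astype(int)
    m=(c[:,0]>90)&(c[:,0]>2.2*c[:,1])&(c[:,0]>2.2*c[:,2])&(P[:,2]>.06)&(P[:,2]<.09)&(np.hypot(P[:,0]-.58,P[:,1])<.07)
    Q=P[m]; print(n,m.sum(), np.round(np.r_[Q.min(0),Q.max(0)],4) if m.sum() else '')
    t=Q[Q[:,2]>.077] if m.sum() else Q
    if len(t): print(' top',np.round(t.mean(0),4))
    if n=='side':
        for z in [.08]:
            r=v[m];cc=u[m]; print(at_z(cam('side'),r.min()+2,np.mean(cc[r<r.min()+4]),z))
```

```text
12.925 [ 3.141e+00  1.000e-03 -3.820e-01] [ 0.5084 -0.0552  0.1386]
side 12 [ 0.5936 -0.003   0.078   0.6     0.0055  0.0808]
 top [0.5967 0.0006 0.0794]
[ 0.59639146 -0.00334181  0.08      ]
scene 30 [ 0.5896 -0.0025  0.0614  0.6004  0.0083  0.0805]
 top [0.5951 0.0028 0.0793]
wrist 241 [ 0.5908 -0.0055  0.0682  0.6013  0.0047  0.0821]
 top [ 0.596  -0.0007  0.08  ]
```

Call:
{"api": "carry_out", "payload": {
  "commands": [
    {"dp": [0.03,-0.042,0],"rotation": [0,0,0]},
    {"dp": [0.031,-0.042,0],"rotation": [0,0,0]},
    {"dp": [0,0,0.02],"rotation": [0,0,0]},
    {"dp": [0,0,0.02],"rotation": [0,0,0]},
    {"dp": [0,0,0.02],"rotation": [0,0,0]},
    {"dp": [0,0,0],"rotation": [0,0,0]}
  ]
}}

```text
t: 13.82
eef_pos: [0.5956, -0.0004, 0.0772]
ee_rot: [3.139, 0.003, -0.384]
force: [0.5, 0.2, 0.5]
width: 0.045
gripper_force: 0.0
```

Call:
{"api": "carry_out", "payload": {
  "commands": [
    {"dp": [0,0,0],"rotation": [0,0,0]},
    {"dp": [0,0,0],"rotation": [0,0,0]},
    {"dp": [0,0,0],"rotation": [0,0,0]},
    {"dp": [0,0,0],"rotation": [0,0,0]}
  ],
  "grip": 0.0,
  "force": 10
}}

```text
t: 14.32
eef_pos: [0.5972, 0.0001, 0.0796]
ee_rot: [-3.141, -0.001, -0.385]
force: [0.3, 1.8, -0.6]
width: 0.0117
gripper_force: 10.0
```

Call:
{"api": "carry_out", "payload": {
  "commands": [
    {"dp": [-0.0047,-0.007,0],"rotation": [0,0,0]},
    {"dp": [-0.006,-0.006,0],"rotation": [0,0,0]},
    {"dp": [-0.007,-0.0045,0],"rotation": [0,0,0]},
    {"dp": [-0.008,-0.003,0],"rotation": [0,0,0]},
    {"dp": [-0.008,-0.0015,0],"rotation": [0,0,0]},
    {"dp": [-0.0085,0,0],"rotation": [0,0,0]},
    {"dp": [-0.008,0.002,0],"rotation": [0,0,0]},
    {"dp": [-0.001,0,0],"rotation": [0,0,0]}
  ]
}}

```text
t: 15.32
eef_pos: [0.5586, 0.039, 0.0799]
ee_rot: [-3.138, -0.003, -0.384]
force: [4.2, 3.3, -2.1]
width: 0.0112
gripper_force: 10.0
```

Run:
```python
from h import *
st=readout.get_state(); print(st['t'],np.round(st['ee_rot'],3),np.round(st['eef_pos'],4),np.round(st['force'],1),st['width'],st['gripper_force'])
```

```text
15.325 [-3.138e+00 -3.000e-03 -3.840e-01] [0.5586 0.039  0.0799] [ 4.2  3.3 -2.1] 0.011163586934011881 9.99982014298439
```

Call:
{"api": "carry_out", "payload": {
  "commands": [
    {"dp": [-0.002,0.0007,0],"rotation": [0,0,0]},
    {"dp": [0,0,0],"rotation": [0,0,0]},
    {"dp": [0,0,0],"rotation": [0,0,0]}
  ]
}}

```text
t: 15.7
eef_pos: [0.5568, 0.0393, 0.0799]
ee_rot: [-3.138, -0.003, -0.384]
force: [3.7, 4.1, -1.1]
width: 0.0114
gripper_force: 10.0
```

Call:
{"api": "carry_out", "payload": {
  "commands": [
    {"dp": [0,0,0],"rotation": [0,0,0]},
    {"dp": [0,0,0],"rotation": [0,0,0]},
    {"dp": [0,0,-0.03],"rotation": [0,0,0]},
    {"dp": [0,0,-0.03],"rotation": [0,0,0]},
    {"dp": [0,0,0],"rotation": [0,0,0]},
    {"dp": [0,0,0],"rotation": [0,0,0]}
  ],
  "grip": 0.045
}}

```text
t: 16.45
eef_pos: [0.5542, 0.0376, 0.1387]
ee_rot: [3.141, 0.001, -0.385]
force: [0.1, -0.9, -0.5]
width: 0.0449
gripper_force: 0.0
```

Run:
```python
from h import *
st=readout.get_state(); print(st['t'],np.round(st['ee_rot'],3),np.round(st['eef_pos'],4))
for n in ['side','wrist','scene']:
    im,P,v,u=cloud(n,st); c=im[v,u].astype(int)
    if n=='side': s=im
    m=(c[:,0]>90)&(c[:,0]>2.2*c[:,1])&(c[:,0]>2.2*c[:,2])&(P[:,2]>.076)&(P[:,2]<.09)&(np.hypot(P[:,0]-.57,P[:,1]-.02)<.07)
    Q=P[m]; print(n,m.sum(), np.round(Q.mean(0),4) if m.sum() else '')
o=needle('side')
save('n3',np.hstack([cv2.resize(s[185:305,210:310],(250,300),interpolation=cv2.INTER_CUBIC),o]))
```

```text
16.45 [ 3.141e+00  1.000e-03 -3.850e-01] [0.5542 0.0376 0.1387]
side 10 [0.562  0.0366 0.0799]
wrist 208 [0.5627 0.037  0.0803]
scene 6 [0.5605 0.0393 0.0798]
```

View pics/n3.png

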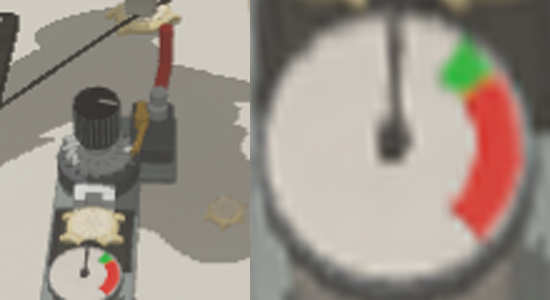

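The lever looks home and the needle is on zero (upright in the right part), but the pin at (0.562, 0.037) could still be about 0.09 rad short. One firmer push will give some margin.

Call:
{"api": "carry_out", "payload": {
  "commands": [
    {"dp": [0.0075,-0.003,0.02],"rotation": [0,0,0]},
    {"dp": [0,0,0.02],"rotation": [0,0,0]},
    {"dp": [0,0,0.02],"rotation": [0,0,0]},
    {"dp": [0,0,0],"rotation": [0,0,0]}
  ]
}}

```text
t: 17.15
eef_pos: [0.5615, 0.0372, 0.0771]
ee_rot: [3.139, 0.003, -0.385]
force: [-0.1, -0.4, -0.2]
width: 0.0451
gripper_force: 0.0
```

Call:
{"api": "carry_out", "payload": {
  "commands": [
    {"dp": [0,0,0],"rotation": [0,0,0]},
    {"dp": [0,0,0],"rotation": [0,0,0]},
    {"dp": [0,0,0],"rotation": [0,0,0]},
    {"dp": [0,0,0],"rotation": [0,0,0]},
    {"dp": [-0.003,0.001,0],"rotation": [0,0,0]},
    {"dp": [-0.003,0.001,0],"rotation": [0,0,0]},
    {"dp": [0,0,0],"rotation": [0,0,0]}
  ],
  "grip": 0.0,
  "force": 25
}}

```text
t: 18.02
eef_pos: [0.558, 0.038, 0.0796]
ee_rot: [-3.14, -0.003, -0.384]
force: [5.7, -4.0, -2.6]
width: 0.0117
gripper_force: 25.0
```

Call:
{"api": "carry_out", "payload": {
  "commands": [
    {"dp": [0,0,0],"rotation": [0,0,0]},
    {"dp": [0,0,0],"rotation": [0,0,0]},
    {"dp": [0,0,-0.03],"rotation": [0,0,0]},
    {"dp": [0,0,-0.03],"rotation": [0,0,0]},
    {"dp": [0,0,0],"rotation": [0,0,0]},
    {"dp": [0,0,0],"rotation": [0,0,0]}
  ],
  "grip": 0.06
}}

```text
t: 18.77
eef_pos: [0.556, 0.0382, 0.1387]
ee_rot: [-3.142, 0.001, -0.385]
force: [0.2, -0.1, -0.4]
width: 0.0593
gripper_force: 0.0
```

Run:
```python
from h import *
st=readout.get_state(); print(st['t'],np.round(st['ee_rot'],3),np.round(st['eef_pos'],4))
for n in ['side','wrist']:
    im,P,v,u=cloud(n,st); c=im[v,u].astype(int)
    m=(c[:,0]>90)&(c[:,0]>2.2*c[:,1])&(c[:,0]>2.2*c[:,2])&(P[:,2]>.076)&(P[:,2]<.09)&(np.hypot(P[:,0]-.57,P[:,1]-.02)<.07)
    Q=P[m]; print(n,m.sum(), np.round(Q.mean(0),4) if m.sum() else '')
    if n=='side':
        a=cv2.imread('pics/side0.png')[:,:,::-1]
        for nm,i in (('now',im),('start',a)):
            i=i.astype(int); mm=(i[...,0]>90)&(i[...,0]>2.2*i[...,1])&(i[...,0]>2.2*i[...,2]); mm[240:]=0; mm[:190]=0; mm[:,:265]=0; mm[:,285:]=0
            r,cc=np.nonzero(mm); print(nm,len(r),r.min(),[round(float(cc[r==k].mean()),2) for k in range(r.min(),r.max(),3)])
```

```text
18.775 [-3.142e+00  1.000e-03 -3.850e-01] [0.556  0.0382 0.1387]
side 11 [0.5577 0.0364 0.0803]
now 16 195 [273.5, nan, nan, nan, nan, nan, nan, 273.5]
start 32 195 [273.5, nan, nan, nan, nan, nan, 272.5, 272.5]
wrist 192 [0.5585 0.0376 0.0805]<stdin>:11: RuntimeWarning: Mean of empty slice.
  ret = ret.dtype.type(ret / rcount)
```

The lever is home, at the same pixel and position as at the start. Next is the knob.

Call:
{"api": "carry_out", "payload": {
  "commands": [
    {"dp": [-0.003,0.035,0],"rotation": [0,0,0]},
    {"dp": [-0.003,0.035,0],"rotation": [0,0,0]},
    {"dp": [-0.0037,0.0345,0],"rotation": [0,0,0]},
    {"dp": [0,0,0],"rotation": [0,0,-8]},
    {"dp": [0,0,0],"rotation": [0,0,-8]},
    {"dp": [0,0,0],"rotation": [0,0,-8]},
    {"dp": [0,0,0],"rotation": [0,0,0]},
    {"dp": [0,0,0],"rotation": [0,0,0]}
  ]
}}

```text
t: 19.88
eef_pos: [0.5081, -0.0551, 0.1386]
ee_rot: [3.141, 0.001, 0.031]
force: [0.3, 1.0, 0.1]
width: 0.0599
gripper_force: 0.0
```

Call:
{"api": "carry_out", "payload": {
  "commands": [
    {"dp": [0,0,0.03],"rotation": [0,0,0]},
    {"dp": [0,0,0.02],"rotation": [0,0,0]},
    {"dp": [0,0,0.0127],"rotation": [0,0,0]},
    {"dp": [0,0,0],"rotation": [0,0,0]}
  ]
}}

```text
t: 20.38
eef_pos: [0.5078, -0.0552, 0.0756]
ee_rot: [3.141, 0.002, 0.033]
force: [-0.5, -0.6, 0.0]
width: 0.06
gripper_force: 0.0
```

Call:
{"api": "carry_out", "payload": {
  "commands": [
    {"dp": [0,0,0],"rotation": [0,0,0]},
    {"dp": [0,0,0],"rotation": [0,0,0]},
    {"dp": [0,0,0],"rotation": [0,0,0]},
    {"dp": [0,0,0],"rotation": [0,0,0]}
  ],
  "grip": 0.0,
  "force": 40
}}

```text
t: 20.88
eef_pos: [0.5086, -0.0546, 0.0769]
ee_rot: [-3.141, -0.001, 0.034]
force: [-1.3, 3.9, 3.3]
width: 0.0331
gripper_force: 40.0
```

Call:
{"api": "carry_out", "payload": {
  "commands": [
    {"dp": [0,0,0],"rotation": [0,0,9]},
    {"dp": [0,0,0],"rotation": [0,0,9]},
    {"dp": [0,0,0],"rotation": [0,0,9]},
    {"dp": [0,0,0],"rotation": [0,0,9]},
    {"dp": [0,0,0],"rotation": [0,0,9]},
    {"dp": [0,0,0],"rotation": [0,0,9]},
    {"dp": [0,0,0],"rotation": [0,0,0]}
  ]
}}

```text
t: 21.75
eef_pos: [0.5083, -0.0552, 0.0769]
ee_rot: [-3.142, -0.0, -0.909]
force: [-2.5, 0.3, 5.9]
width: 0.0333
gripper_force: 40.0
```

```bash
cat >> h.py <<'E'
def angle(o,c=(142,145)):
    """dark pixel direction (cw from up) between 25 and 70 px from dial centre"""
    g=cv2.cvtColor(o,cv2.COLOR_RGB2GRAY).astype(float); th=np.radians(np.arange(-40,140,2))
    s=[np.mean([g[int(c[1]-r*np.cos(t)),int(c[0]+r*np.sin(t))] for r in range(22,68,3)]) for t in th]
    i=int(np.argmin(s)); return th[i],s[i],np.median(s)
E
python3 - <<'E'
from h import *
st=readout.get_state(); print(st['t'],np.round(st['ee_rot'],3),np.round(st['force'],1),np.round(st['moment'],2),st['width'])
for f in ['n1']: print(angle(cv2.imread('pics/n1.png')[:,:,::-1].copy()))
a=cv2.imread('pics/n3.png')[:,250:,::-1].copy(); print(angle(a))
o=needle('side','n4'); print(angle(o))
E
```

```text
21.75 [-3.142 -0.    -0.909] [-2.5  0.3  5.9] [ 0.07  0.73 -0.11] 0.03332697940287347
(np.float64(0.17453292519943295), np.float64(75.1875), np.float64(134.34375))
(np.float64(0.06981317007977318), np.float64(105.5), np.float64(194.59375))
(np.float64(0.4188790204786391), np.float64(74.6875), np.float64(136.6875))
```

View pics/n4.png

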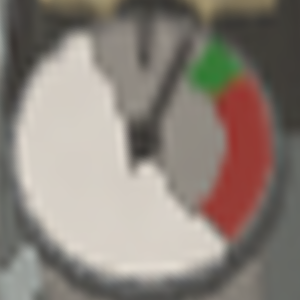

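The needle is at about 0.4 rad, tip at (190,45), just short of the green. It needs about 25° more.

Call:
{"api": "carry_out", "payload": {
  "commands": [
    {"dp": [0,0,0],"rotation": [0,0,8]},
    {"dp": [0,0,0],"rotation": [0,0,8]},
    {"dp": [0,0,0],"rotation": [0,0,8]},
    {"dp": [0,0,0],"rotation": [0,0,0]},
    {"dp": [0,0,0],"rotation": [0,0,0]}
  ]
}}

```text
t: 22.42
eef_pos: [0.508, -0.0553, 0.0768]
ee_rot: [3.141, -0.0, -1.325]
force: [-3.2, -0.2, 6.2]
width: 0.0332
gripper_force: 40.0
```

Call:
{"api": "carry_out", "payload": {
  "commands": [
    {"dp": [0,0,0],"rotation": [0,0,0]},
    {"dp": [0,0,0],"rotation": [0,0,0]},
    {"dp": [0,0,0],"rotation": [0,0,0]},
    {"dp": [0,0,-0.04],"rotation": [0,0,0]},
    {"dp": [0,0,-0.04],"rotation": [0,0,0]},
    {"dp": [0,0,-0.02],"rotation": [0,0,0]},
    {"dp": [0,0,0],"rotation": [0,0,0]},
    {"dp": [0,0,0],"rotation": [0,0,0]}
  ],
  "grip": 0.06
}}

```text
t: 23.42
eef_pos: [0.5079, -0.0551, 0.1757]
ee_rot: [3.141, 0.0, -1.327]
force: [-0.0, 0.2, 0.5]
width: 0.0601
gripper_force: 0.0
```

Run:
```python
from h import *
st=readout.get_state(); print(st['t'],np.round(st['ee_rot'],3),np.round(st['eef_pos'],3),np.round(st['force'],1))
im,_=vision.grab_frame('side'); o=needle('side'); print(angle(o))
save('n5',np.hstack([cv2.resize(im[160:310,200:325],(250,300),interpolation=cv2.INTER_CUBIC),o]))
```

```text
23.425 [ 3.141  0.    -1.327] [ 0.508 -0.055  0.176] [-0.   0.2  0.5]
(np.float64(0.7330382858376184), np.float64(71.5625), np.float64(126.9375))
```

View pics/n5.png

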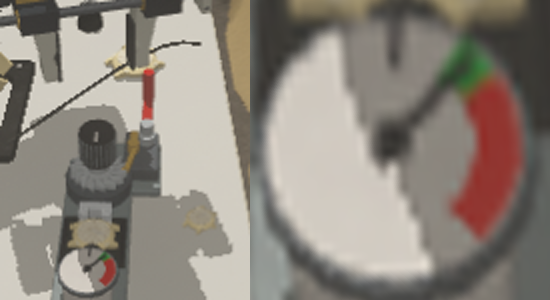

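The needle stands mid-green at about 0.72 rad, tip at (465,60). The lever is home, the watch is flat, the loupe is in place and the gripper is clear.

```bash
python3 -c "
from station import arm; print(arm.job_done())"
```

```text
the job is handed in; nothing more can be done
None
```

I handed the job in at about 23 s: the needle was released to zero and then tightened to about 0.72 rad in the green, with the lever home, the watch flat and the loupe untouched; the hand-in returned no verdict.

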